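Free the jaw block of a ski clamp with the fork tool

TASK

Take the orange-handled fork from its wooden rack, straddle the clamp's spring bar with it and push the brass collar sideways, away from the blue jaw block, until the freed block springs up; feel for the end of its travel and do not force the bar against its stop. Then hang the fork back upright in its rack and lay the jaw block flat, right way up, in the red tray. Set both down gently without letting them fall, and leave the other things on the bench where they are.

Things in the scene. Friction and masses are not known exactly. Their poses are not given: they have to be found in the camera images.
- clamp: Grey plastic ski clamp, fixed. Origin on the bench under the bar, near the middle; z up, its spring bar runs along y. Base 110 (x) mm wide, y -105 to 118. At -y the seat with the blue jaw block, then a guide cheek (y 11.5 to 21, x -25 to 25, top z 50 mm), the brass collar, and an end bracket (y 100 to 110, top z 50). More than 35 N of the fork on the clamp counts as forcing the bar.
- bar_gap (a point): On the bar's axis in the open gap between cheek and collar (clamp 0, 28.5, 31 mm; base below at z 10). Bar: steel, 11 mm diameter. The brass collar (42 wide in x, 8 thick, z 14 to 48) is fast on the bar, but WHERE differs each time and is not reported: its face towards the jaw is anywhere from y 41 to 67 mm. Find it by touch.
- bar_end (a point): On the bar's axis in the end bracket (clamp 0, 105, 31 mm). Pushing the collar to +y squeezes the spring: 3 N rising to 7.5 N, plus a few N of friction. 11 to 16 mm after first touch the bar's nose leaves the jaw's eye; hard stop at 18 mm. Let go, the bar springs back and rests lightly on the raised block.
- seat (a point): Centre of the jaw's seat floor (clamp 0, -51, 16 mm); lips round it up to clamp z 28. When the bar's nose is out, a sprung plunger in the floor lifts the jaw's eye end about 13 mm (the block tilts about 7 degrees, its other end stays down) and keeps it up. The freed block lifts straight out with about 10 N.
- jaw: Blue plastic jaw block, about 0.3 kg (varies). Origin: centre of its main body's underside, z up. Main body 44 (x) x 88 (y) x 34 mm; at +y an eye plate, same width and height, y 44 to 60. On top a gripping fin 24 thick (x), y -21 to 29, z 34 to 68 mm. In the clamp its axes are parallel to the clamp's, its origin at point seat.
- jaw_eye (a point): Centre of the eye of the jaw block (jaw 0, 52, 18 mm). Locked: at clamp z 34 to 37 mm; freed: about z 47 mm.
- fork: Fork tool, 0.2 kg, 124 mm long. Origin: between the tine tips, z up the tool. Tines 13 wide (x), 7 thick (y), 38 long, 18 mm slot between them; head 44 (x) x 10 (y), z 38 to 54; steel flange 70 (x) x 46 (y), z 54 to 62, by which it hangs; orange grip 30 (x) x 24 (y), z 62 to 124 mm. When pushing, its y lies along the bar, tips about 15 mm below the bar's axis.
- rack: Dark wooden fork rack, fixed. Origin: centre of its underside, z up. Two rails along its x, 90 mm long, 14 mm thick, tops at z 62 mm, with a 26 mm gap between them (y -13 to 13). The fork's head and tines hang in the gap, its flange lies on the rails: fork origin then at rack z 8 mm, fork axes parallel to the rack's (either way round).
- tray: Red open tray, fixed, 180 (x) x 110 (y) x 35 mm high, walls and floor 5 mm. Origin: centre of its underside, z up.
- mug: white ceramic mug, 80 mm across, 95 mm high; a bystander, origin at the centre of its underside.
- wax: yellow wax block, 50 x 100 x 30 mm; a bystander, origin at the centre of its underside.
- scraper: blue plastic scraper lying flat, 60 x 120 mm, 16 mm high; a bystander, origin at the centre of its underside.
- brush: steel-bristle brush with wooden back lying bristles down, 45 x 130 mm, 42 mm high; a bystander, origin at the centre of its underside.
- tin: green tin, 72 mm across, 70 mm high; a bystander, origin at the centre of its underside.
- flask: white bottle, 56 mm across, 120 mm high; a bystander, origin at the centre of its underside.
There are look-alikes about, which are no part of the job. Of the things that look like the jaw, the middle-sized one is meant. Leave any pink or turquoise look-alike of the rack alone.

How it is judged:
By the outcome, as a careful person would: the job done as asked, in the order asked, and still so for the second after the job is handed in, with the robot touching nothing.
It also fails if it takes over 69 s, if anything falls off the work surface, if the arm or the gripper's body presses on something with over 40 N, if the wrist force passes 120 N, or if a joint passes its speed limit or range.

ROBOT

A 6-joint arm with a two-finger parallel gripper is mounted at the origin on the work surface. World frame = base frame: x ahead of the robot, y to its left, z up, the work surface at z = 0. Lengths are in m, angles in rad, forces in N, time in s.
With the tool pointing down it reaches from about 0.4 to 0.825 m from the base axis. Payload 7 kg.
Tool frame: the origin (TCP) lies at the centre of the arm's flange, where the gripper is bolted on; the fingertips stand 178 mm ahead of it and the grasp point (between the pads) lies arm.tcp_to_grasp ahead of it (arm.tcp_to_grasp is the distance from the TCP to the grasp point, in m); z points along the fingers, y is the direction in which the jaws open and shut (so a half turn about z gives the same grasp; the last joint's range is limited). The gripper opens to 88 mm and grips with 3 to 60 N. Pads are 19 mm wide; open, the fingers measure 130 mm over their backs; the gripper's body (78 mm by 193 mm) begins 47 mm behind the grasp point.
Start: joints at [1.585, 0.359, 0.012, 0, -1.224, -0.288], TCP at [0.183, 0.65, 0.405] pointing down, gripper open.
Joint ranges: [-3.07, 3.07], [-1.43, 2.12], [-1.02, 1.25], [-3.03, 1.67], [-3.05, -0], [-3.03, 3.03]. Speed limits (rad/s): [2.39, 2.39, 3.01, 3.14, 3.14, 3.14].

INTERFACE

Orientations are given as [roll, pitch, yaw] about the fixed x, y, z axes, in that order (R = Rz(yaw) Ry(pitch) Rx(roll)).
In Python, from station import arm gives the robot as it stands.
- The arm moves only by the tool move_arm, never from a script. Its argument "deltas" is a list of rows, each a list of 6 numbers: the shift along the world's x, y, z in mm, then the turn, a rotation vector about the world's x, y, z in degrees. In form: [[tx, ty, tz, ax, ay, az], ...]. A call has exactly 5 rows; each row shifts and turns the commanded pose from where the row before left it; what a row does not reach is not made up. A row lasts 1/12 s, in which the tool goes at most 41.7 mm and 7.16 degrees, less where a joint would pass 70% of its speed; a pose out of reach is approached as far as the arm can. A call with a gripper value outside its range is refused whole. "claw" is the closure in counts, from 0 (fully open) to 255 (shut), set as the call begins (left out, the last holds). The fingers move at their own pace and stop on an object; "squeeze" is the grip in N (left out, the last holds). Time passes only in rows, so rows that do not move let the fingers close, or fill a call up. It gives the time, the measured TCP pose, the force and the opening at its end, in the units of the state.
- arm.get_state(): the state, without advancing time (a new reading comes with each control period).
- arm.grab_frame(name): name is "scene" or "top"; returns the picture (384x512x3 uint8, red, green, blue); there is no depth.
- arm.calibration(name): a dict with "intrinsics" (3x3 intrinsics, pixels), "k1" (the pictures are not rectified: a ray, as slopes to the right and down, at radius r is drawn at 1 + k1 r^2 times it, then the intrinsics apply), "T" (4x4, takes a point from camera to world coordinates). Camera axes: x right, y up, looking along -z (the intrinsics and any distortion apply to the point x, -y, -z); pixel columns grow to the right and rows downward; lengths in m; the calibration is good to about 2 mm. A picture is of the moment at which its call begins. calibration takes no time and is no camera call.
- arm.job_done(): hands the job in, once; it reports no verdict.
Trained networks look in the newest picture that a camera, given by its name, has taken for a name from the list of things; names that differ only in an ending like _2 or _b are one class to them, and where a whole thing is asked for, a point or a joint stands for the part that bears it (a point fixed in the world has none). Each returns a list of dicts, best first, with "score" (0 to 1); they miss things now and then, are a little off and sometimes report something else, mostly with a low value. They report only what shows in the picture. A call takes as long as a camera call. They do not tell look-alikes from the thing itself.
- arm.spot_in(thing, camera): "xy" ([column, row] in pixels, amid what is visible of it).
- arm.masks_of(thing, camera): "pixels" (384x512 bool, what is visible of it) and "xy" ([column, row] in pixels, amid what is visible of it).
- arm.spot_point(thing, camera): "xy" ([column, row] in pixels: a listed point, or the origin of a listed thing).
The state is a dict: "t": time; "q": joint angles; "qd": joint speeds; "joint_efforts": joint torques, N m; "eef_pos": TCP position; "ee_rot": TCP orientation; "force": force on the tool from outside, world axes, zero at the start; "moment": the same for the moment, N m; "width": finger opening in m.
Only numpy, scipy, OpenCV 4.12 (cv2) and the standard library are available. Lean on these libraries where they do the work, as an engineer would, in place of code of your own. Each camera call takes 0.05 s, during which the arm holds its last target. There are 200 camera calls.

## Working session

There is one attempt and no reset: what is moved stays moved. The work goes in short steps, Python scripts to look and compute and a tool call to move; the robot and the scene stay as the last step left them, time stands still between calls to the robot, and variables do not carry over. Pictures are saved under pics/ and viewed, about 8 in all and at most 12, crops included, and the job is handed in when it is done.

Besides the shell and the picture viewer there is one more tool, called after "Call:" as name(argument=value, ...), one argument or row to a line, values as JSON. move_arm: Moves the arm, as the interface text tells. Its arguments: {"type":"object","properties":{"deltas":{"type":"array","items":{"type":"array","items":{"type":"number"}}},"claw":{"type":"number"},"squeeze":{"type":"number"}},"required":["deltas"]}

```bash
ls; mkdir -p pics; cat > h.py <<'E'
import numpy as np, cv2
from station import arm
def grab(n): return arm.grab_frame(n)
def save(img,f,box=None,s=1):
    if box: img=img[box[1]:box[3],box[0]:box[2]]
    img=cv2.resize(img,None,fx=s,fy=s,interpolation=cv2.INTER_CUBIC)
    cv2.imwrite('pics/'+f,img[:,:,::-1])
def ray(n,xy):
    c=arm.calibration(n);K=np.array(c['intrinsics']);T=np.array(c['T']);k=c['k1']
    d=np.array([(xy[0]-K[0,2])/K[0,0],(xy[1]-K[1,2])/K[1,1]]);u=d.copy()
    for _ in range(20): u=d/(1+k*(u@u))
    v=T[:3,:3]@np.array([u[0],-u[1],-1]);return T[:3,3],v
def at(n,xy,z):
    o,v=ray(n,xy);return o+v*(z-o[2])/v[2]
def proj(n,p):
    c=arm.calibration(n);K=np.array(c['intrinsics']);T=np.array(c['T']);k=c['k1']
    q=T[:3,:3].T@(np.array(p)-T[:3,3]);u=np.array([q[0],-q[1]])/-q[2];u=u*(1+k*(u@u))
    return np.array([K[0,0]*u[0]+K[0,2],K[1,1]*u[1]+K[1,2]])
def tri(a,b):
    (o1,v1),(o2,v2)=ray('scene',a),ray('top',b)
    A=np.stack([v1,-v2],1);s=np.linalg.lstsq(A,o2-o1,rcond=None)[0]
    p,q=o1+v1*s[0],o2+v2*s[1];return (p+q)/2,np.linalg.norm(p-q)
E
python3 - <<'E'
from h import *
np.set_printoptions(precision=3,suppress=True)
print(arm.get_state(),arm.tcp_to_grasp)
for n in('scene','top'):
    im=grab(n);save(im,n+'0.png',s=1.5);c=arm.calibration(n);print(n,c)
    for t in('clamp','jaw','fork','rack','tray','mug','wax','scraper','brush','tin','flask'):
        print(t,[(np.round(d['xy'],0),round(d['score'],2)) for d in arm.spot_in(t,n)])
    for t in('bar_gap','bar_end','seat','jaw_eye','jaw','fork','rack','tray','clamp'):
        print('P',t,[(np.round(d['xy'],1),round(d['score'],2)) for d in arm.spot_point(t,n)])
print(arm.get_state()['t'])
E
```

```text
pics
{'t': 0.0, 'q': array([ 1.585,  0.359,  0.011, -0.   , -1.224, -0.288]), 'qd': array([-0.001,  0.001, -0.   ,  0.001,  0.   , -0.001]), 'joint_efforts': array([ -0.   , -58.271,  29.306,   6.997,   0.007,  -0.   ]), 'eef_pos': array([0.182, 0.65 , 0.404]), 'ee_rot': array([ 3.14 , -0.   , -0.274]), 'force': array([0.478, 0.36 , 0.109]), 'moment': array([ 0.005, -0.035,  0.018]), 'width': 0.0876380243525155} 0.1593
scene {'intrinsics': array([[357.113,   0.   , 260.269],
       [  0.   , 357.113, 196.168],
       [  0.   ,   0.   ,   1.   ]]), 'k1': -0.11503680696434739, 'T': array([[ 0.264, -0.781,  0.566,  1.202],
       [ 0.965,  0.217, -0.15 , -0.234],
       [-0.005,  0.586,  0.811,  0.988],
       [ 0.   ,  0.   ,  0.   ,  1.   ]])}
clamp [(array([290., 208.]), 0.66)]
jaw [(array([266., 200.]), 0.82), (array([193., 156.]), 0.79), (array([229., 233.]), 0.7), (array([186., 195.]), 0.56)]
fork [(array([186., 193.]), 0.64), (array([260., 268.]), 0.27)]
rack [(array([146., 208.]), 0.91), (array([190., 207.]), 0.69), (array([147., 173.]), 0.6), (array([291., 209.]), 0.16)]
tray [
[... 1905 characters left out ...]
rray([253., 191.]), 0.59)]
flask [(array([250., 196.]), 0.23), (array([222., 267.]), 0.23)]
P bar_gap [(array([227.6, 190.9]), 0.92), (array([256.1, 196.6]), 0.5)]
P bar_end [(array([201.9, 187.6]), 0.89)]
P seat [(array([257.4, 196.1]), 0.79), (array([223.3, 267. ]), 0.16)]
P jaw_eye [(array([236.6, 195.2]), 0.89), (array([305.2, 182.7]), 0.8), (array([304.6, 295.2]), 0.8)]
P jaw [(array([255.8, 197.6]), 0.97), (array([318.4, 280. ]), 0.92)]
P fork [(array([333., 219.]), 0.71)]
P rack [(array([375.8, 279.5]), 0.79), (array([381.9, 225.9]), 0.68), (array([336.6, 220.6]), 0.63), (array([256.6, 196.4]), 0.52), (array([200.6, 186.1]), 0.42)]
P tray [(array([132.7, 212.8]), 0.83)]
P clamp []
2.1
```

View pics/scene0.png

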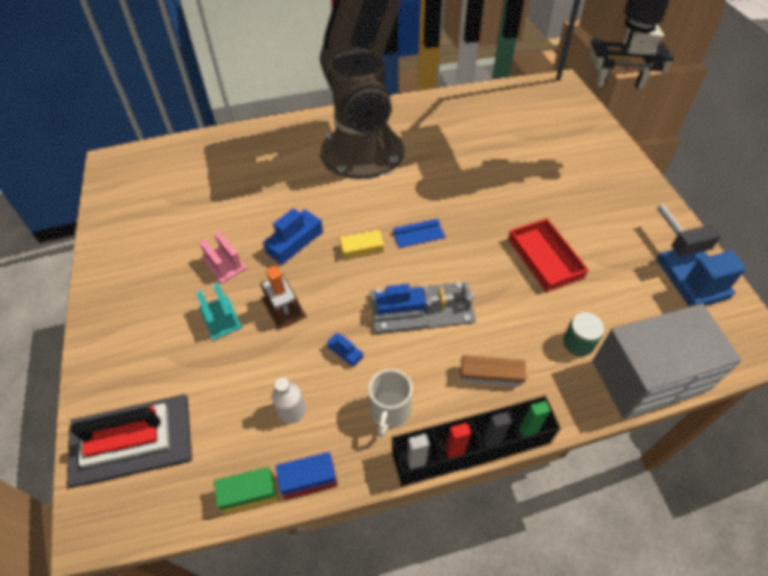

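View pics/top0.png

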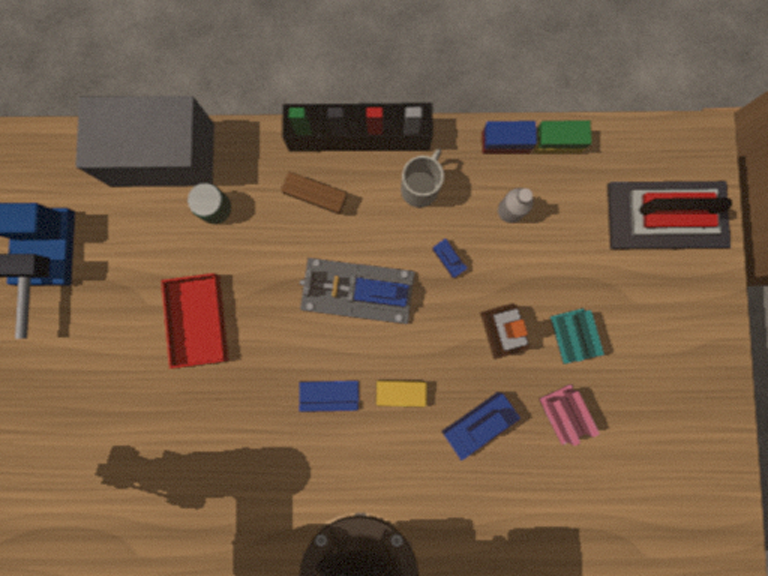

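The scene picture shows the clamp at about (281,204) in original pixels, with the middle-sized blue jaw in it at (266,200). The other jaw-like things are the large one at (193,156) and the small one at (229,233); the top view puts them at (318,281) and (298,169). For racks, the wooden one holding the orange fork is at (188,200). The turquoise (146,208) and pink (147,173) ones are to be left alone. I choose the jaw in the clamp and the wooden rack. Next I measure and check both in a crop.

```bash
cat > m.py <<'E'
from h import *
np.set_printoptions(precision=4,suppress=True)
Z={'bar_gap':.031,'bar_end':.031,'seat':.016,'jaw_eye':.0355}
near={'scene':{'bar_gap':(291,198),'bar_end':(312,198),'seat':(264,204),'jaw_eye':(279,199),'fork':(189,206),'rack':(187,204),'tray':(363,171)},
 'top':{'bar_gap':(228,191),'bar_end':(202,188),'seat':(257,196),'jaw_eye':(237,195),'fork':(333,219),'rack':(336,221),'tray':(132,213)}}
ims={}
P={}
for r in range(3):
  for n in('scene','top'):
    ims[n]=grab(n)
    for t,xy in near[n].items():
      for d in arm.spot_point(t,n):
        if np.linalg.norm(np.array(d['xy'])-xy)<8: P.setdefault((t,n),[]).append(d['xy'])
for t in near['top']:
  a,b=[np.mean(P[(t,n)],0) for n in('scene','top')]
  z=Z.get(t,.008 if t=='fork' else 0)
  print(t,'tri',*tri(a,b),'scene',at('scene',a,z),'top',at('top',b,z),len(P[(t,'top')]))
for t,xy,n,z in(('clamp',(232,192),'top',.01),('rack',(336,223),'top',.062),('rack',(188,204),'scene',.062),('tray',(130,214),'top',.035),('fork',(339,219),'top',.12),('jaw',(256,195),'top',.05)):
  for d in arm.masks_of(t,n):
    if np.linalg.norm(np.array(d['xy'])-xy)<12:
      c=cv2.findContours(d['pixels'].astype(np.uint8),0,1)[0];c=max(c,key=cv2.contourArea)[:,0,:]
      w=np.array([at(n,p,z)[:2] for p in c],np.float32)*1000
      print('M',t,n,cv2.minAreaRect(w),round(d['score'],2))
      if t=='tray': cv2.imwrite('pics/traymask.png',d['pixels'].astype(np.uint8)*255)
s=ims['top'];a=s[150:245,180:390];b=ims['scene'][130:250,150:330]
a=cv2.resize(a,None,fx=3.8,fy=3.8,interpolation=2);save(a,'crop_top.png')
save(b,'crop_scene.png',s=4.4)
print(arm.get_state()['t'])
E
python3 m.py
```

```text
bar_gap tri [0.5719 0.0337 0.0338] 0.009113287627042041 scene [0.571 0.039 0.031] top [0.5709 0.0295 0.031 ] 3
bar_end tri [0.5789 0.1107 0.0259] 0.004217521255694041 scene [0.5819 0.1068 0.031 ] top [0.5789 0.112  0.031 ] 3
seat tri [ 0.5537 -0.0543  0.0274] 0.0031304142200913074 scene [ 0.5457 -0.0537  0.016 ] top [ 0.5551 -0.0528  0.016 ] 3
jaw_eye tri [0.5641 0.0043 0.0165] 0.0011112203987523757 scene [0.5767 0.0002 0.0355] top [0.5621 0.0028 0.0355] 2
fork tri [ 0.487  -0.2905 -0.0001] 0.0035595280850707236 scene [ 0.4935 -0.2883  0.008 ] top [ 0.4864 -0.2905  0.008 ] 2
rack tri [ 0.4778 -0.2945 -0.0011] 0.001016475041071282 scene [ 0.4784 -0.2949  0.    ] top [ 0.4779 -0.2938  0.    ] 3
tray tri [ 0.5063  0.3431 -0.0111] 0.006353975564223006 scene [0.5142 0.3401 0.    ] top [0.5049 0.3359 0.    ] 3
M clamp top ((568.4673461914062, 7.16143798828125), (229.04824829101562, 110.64921569824219), 82.23258209228516) 0.75
M rack top ((483.7017822265625, -284.64910888671875), (94.34284973144531, 72.91443634033203), 15.204039573669434) 0.57
M rack scene ((524.9691772460938, -289.2153625488281), (98.48016357421875, 68.11119842529297), 12.056105613708496) 0.81
M tray top ((507.0133056640625, 329.0760192871094), (181.144775390625, 122.06572723388672), 8.554676055908203) 0.8
M fork top ((485.87396240234375, -283.9944763183594), (69.77210235595703, 52.9771728515625), 15.399024963378906) 0.76
M jaw top ((559.0001220703125, -44.584197998046875), (103.7411880493164, 47.78903579711914), 81.95655059814453) 0.96
4.8
```

View pics/crop_top.png

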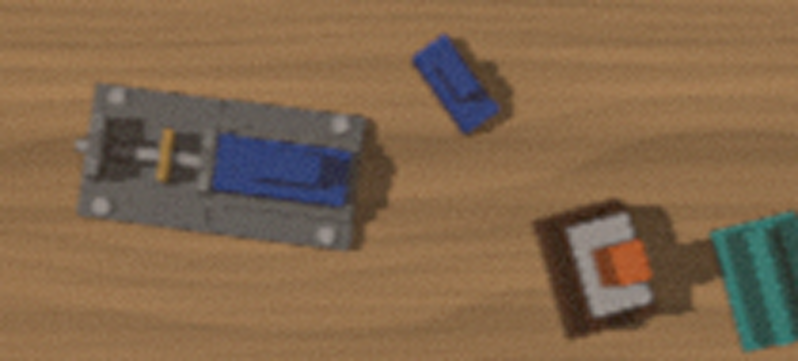

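The crop shows the clamp with the middle-sized jaw in it, the collar at about (223,191), and the small look-alike to the right. The fork hangs in the wooden rack, and the turquoise rack stands beside it. I'll refine the poses by fitting model silhouettes to the masks.

```bash
cat > fit.py <<'E'
from h import *
from scipy.optimize import minimize
def box(x0,x1,y0,y1,z0,z1): return np.array([[x,y,z] for x in(x0,x1) for y in(y0,y1) for z in(z0,z1)])/1000
M={'clamp':[box(-55,55,-105,118,0,10),box(-25,25,11.5,21,0,50),box(-25,25,100,110,0,50),box(-22,22,-95,9,16,50),box(-12,12,-72,-22,50,84)],
'rack':[box(-45,45,-27,27,0,62),box(-35,35,-23,23,62,70),box(-15,15,-12,12,70,132)],
'tray':[box(-90,90,-55,55,0,35)],
'jaw':[box(-22,22,-44,60,0,34),box(-12,12,-21,29,34,68)]}
S=4
def render(bs,p,n):
    im=np.zeros((384*S,512*S),np.uint8);c,s=np.cos(p[2]),np.sin(p[2])
    for b in bs:
        w=b@np.array([[c,s,0],[-s,c,0],[0,0,1]])+[p[0],p[1],0]
        q=np.array([proj(n,x) for x in w]);q=(q+.5)*S
        cv2.fillConvexPoly(im,cv2.convexHull(q.astype(np.float32)).astype(np.int32),1)
    return cv2.resize(im*255,(512,384),interpolation=cv2.INTER_AREA)/255.
def fit(bs,masks,p0):
    def f(v):
        p=[v[0]/100,v[1]/100,v[2]/10];e=0
        for n,m in masks.items():
            r=render(bs,p,n);e+=1-np.minimum(r,m).sum()/np.maximum(r,m).sum()
        return e
    v0=np.array([p0[0]*100,p0[1]*100,p0[2]*10])
    r=minimize(f,v0,method='Nelder-Mead',options=dict(initial_simplex=np.vstack([v0,v0+[1,0,0],v0+[0,1,0],v0+[0,0,1]]),xatol=.02,fatol=1e-4))
    return [round(r.x[0]*10,1),round(r.x[1]*10,1),round(np.degrees(r.x[2]/10),1)],round(r.fun,3)
def mask(ts,n,xy,rad=14):
    o=np.zeros((384,512),bool)
    for t in ts:
        for d in arm.masks_of(t,n):
            if np.linalg.norm(np.array(d['xy'])-xy)<rad: o|=d['pixels']; break
    return o.astype(float)
E
python3 - <<'E'
from fit import *
for n in('scene','top'): grab(n)
J=[('clamp',['clamp','jaw'],(290,205),(235,192),(.567,.002,-.14)),('rack',['rack','fork'],(187,200),(337,221),(.48,-.29,.265)),('tray',['tray'],(364,171),(130,213),(.507,.335,.12))]
for k,ts,a,b,p in J:
    m={'scene':mask(ts,'scene',a,26),'top':mask(ts,'top',b,26)}
    print(k,[x.sum() for x in m.values()])
    print(fit(M[k],m,p),[fit(M[k],{n:m[n]},p) for n in m])
    np.save(k+'.npy',np.stack(list(m.values())))
for xy in((223.3,190.8),): print('collar top',at('top',xy,.048))
E
```

```text
clamp [np.float64(1974.0), np.float64(2462.0)]Traceback (most recent call last):
  File "<stdin>", line 7, in <module>
  File "fit.py", line 23, in fit
    r=minimize(f,v0,method='Nelder-Mead',options=dict(initial_simplex=np.vstack([v0,v0+[1,0,0],v0+[0,1,0],v0+[0,0,1]]),xatol=.02,fatol=1e-4))
    res = _minimize_neldermead(fun, x0, args, callback, bounds=bounds,
                               **options)
    fxr = func(xr)
    fx = function(np.copy(x), *(wrapper_args + args))
  File "fit.py", line 20, in f
    r=render(bs,p,n);e+=1-np.minimum(r,m).sum()/np.maximum(r,m).sum()
  File "fit.py", line 13, in render
    q=np.array([proj(n,x) for x in w]);q=(q+.5)*S
                ~~~~^^^^^
  File "h.py", line 16, in proj
    c=arm.calibration(n);K=np.array(c['intrinsics']);T=np.array(c['T']);k=c['k1']
ValueError: time passes only in moves, steps and waits
```

```bash
sed -i 's/arm.calibration(n)/CAL[n]/; s/^from station import arm/from station import arm\nCAL={n:arm.calibration(n) for n in("scene","top")}/' h.py; cat > runfit.py <<'E'
from fit import *
for n in('scene','top'): grab(n)
J=[('clamp',['clamp','jaw'],(290,205),(235,192),(.567,.002,-.14)),('rack',['rack','fork'],(187,200),(337,221),(.48,-.29,.265)),('tray',['tray'],(364,171),(130,213),(.507,.335,.12))]
for k,ts,a,b,p in J:
    m={'scene':mask(ts,'scene',a,26),'top':mask(ts,'top',b,26)}
    print(k,[x.sum() for x in m.values()])
    print(fit(M[k],m,p),[fit(M[k],{n:m[n]},p) for n in m])
    np.save(k+'.npy',np.stack(list(m.values())))
for xy in((223.3,190.8),): print('collar top',at('top',xy,.048))
print(arm.get_state()['t'])
E
python3 runfit.py
```

```text
clamp [np.float64(1975.0), np.float64(2543.0)]
([np.float64(567.1), np.float64(-0.2), np.float64(-7.4)], np.float64(0.088)) [([np.float64(567.0), np.float64(0.2), np.float64(-8.0)], np.float64(0.038)), ([np.float64(567.0), np.float64(-1.0), np.float64(-7.6)], np.float64(0.046))]
rack [np.float64(757.0), np.float64(803.0)]
([np.float64(486.3), np.float64(-291.9), np.float64(17.1)], np.float64(0.266)) [([np.float64(487.3), np.float64(-293.7), np.float64(16.8)], np.float64(0.131)), ([np.float64(486.0), np.float64(-289.1), np.float64(13.8)], np.float64(0.105))]
tray [np.float64(1479.0), np.float64(2389.0)]
([np.float64(506.2), np.float64(334.6), np.float64(8.0)], np.float64(0.091)) [([np.float64(506.5), np.float64(335.7), np.float64(8.5)], np.float64(0.054)), ([np.float64(507.2), np.float64(334.6), np.float64(7.9)], np.float64(0.034))]
collar top [0.57172567 0.0445252  0.048     ]
5.7
```

```bash
python3 - <<'E'
from fit import *
np.set_printoptions(precision=4,suppress=True)
C={}
for n,(x,y) in(('scene',(187,195)),('top',(340,220))):
    im=grab(n);h=cv2.cvtColor(im,cv2.COLOR_RGB2HSV).astype(int);m=(h[...,0]<14)&(h[...,1]>170)&(h[...,2]>120)
    k=np.zeros_like(m);k[y-25:y+20,x-20:x+22]=1;m&=k;ys,xs=np.nonzero(m);print(n,m.sum(),xs.min(),xs.max(),ys.min(),ys.max());C[n]=m.astype(float)
    cv2.imwrite('pics/o_%s.png'%n,(m*255).astype(np.uint8))
g=[box(-15,15,-12,12,70,132)]
for y in (13,15.4,17):
  p0=(.486,-.29,np.radians(y));print([fit(g,{n:C[n]},p0) for n in C],fit(g,C,p0))
print(arm.get_state()['eef_pos'],arm.get_state()['ee_rot'])
E
```

```text
scene 109 178 187 177 194
top 99 339 350 213 224
[([np.float64(478.4), np.float64(-293.4), np.float64(5.0)], np.float64(0.32)), ([np.float64(485.9), np.float64(-298.2), np.float64(15.2)], np.float64(0.395))] ([np.float64(484.7), np.float64(-294.3), np.float64(14.0)], np.float64(0.8))
[([np.float64(476.9), np.float64(-293.6), np.float64(5.0)], np.float64(0.324)), ([np.float64(486.5), np.float64(-298.0), np.float64(16.7)], np.float64(0.396))] ([np.float64(484.9), np.float64(-294.2), np.float64(7.3)], np.float64(0.765))
[([np.float64(480.6), np.float64(-293.1), np.float64(5.7)], np.float64(0.317)), ([np.float64(486.4), np.float64(-296.0), np.float64(7.4)], np.float64(0.38))] ([np.float64(484.5), np.float64(-295.0), np.float64(16.2)], np.float64(0.828))
[0.1825 0.6498 0.4047] [ 3.1416  0.     -0.2738]
```

Call:
move_arm(
  deltas=[
    [18.9,-27.5,0,0,0,1.56],
    [18.9,-27.5,0,0,0,1.56],
    [18.9,-27.5,0,0,0,1.56],
    [18.9,-27.5,0,0,0,1.56],
    [18.9,-27.5,0,0,0,1.56],
  ],
  claw=0,
)

```text
t: 6.22
eef_pos: [0.2776, 0.511, 0.4047]
ee_rot: [-3.141, -0.0, -0.136]
force: [0.8, 0.0, -0.2]
width: 0.0872
```

Call:
move_arm(
  deltas=[
    [18.9,-27.5,0,0,0,1.56],
    [18.9,-27.5,0,0,0,1.56],
    [18.9,-27.5,0,0,0,1.56],
    [18.9,-27.5,0,0,0,1.56],
    [18.9,-27.5,0,0,0,1.56],
  ],
)

```text
t: 6.63
eef_pos: [0.3721, 0.3733, 0.405]
ee_rot: [-3.141, -0.0, 0.0]
force: [0.3, 0.8, 0.0]
width: 0.0876
```

Call:
move_arm(
  deltas=[
    [18.9,-27.5,0,0,0,1.56],
    [18.9,-27.5,0,0,0,1.56],
    [18.9,-27.5,0,0,0,1.56],
    [18.9,-27.5,0,0,0,1.56],
    [18.9,-27.5,0,0,0,1.56],
  ],
)

```text
t: 7.05
eef_pos: [0.4666, 0.2358, 0.4051]
ee_rot: [-3.141, -0.001, 0.136]
force: [-0.1, 0.3, 1.1]
width: 0.0876
```

Call:
move_arm(
  deltas=[
    [18.9,-27.5,0,0,0,1.56],
    [18.9,-27.5,0,0,0,1.56],
    [18.9,-27.5,0,0,0,1.56],
    [18.9,-27.5,0,0,0,1.56],
    [18.9,-27.5,0,0,0,1.56],
  ],
)

```text
t: 7.47
eef_pos: [0.5612, 0.0983, 0.4049]
ee_rot: [-3.141, -0.001, 0.272]
force: [0.6, 1.5, -0.0]
width: 0.0878
```

Call:
move_arm(
  deltas=[
    [-4.9,-26.1,-3,0,0,0],
    [-4.9,-26.1,-3,0,0,0],
    [-4.9,-26.1,-3,0,0,0],
    [-4.9,-26.1,-3,0,0,0],
    [-4.9,-26.1,-3,0,0,0],
  ],
)

```text
t: 7.88
eef_pos: [0.5356, -0.032, 0.3897]
ee_rot: [3.142, -0.0, 0.271]
force: [0.8, -0.2, 0.5]
width: 0.0876
```

Call:
move_arm(
  deltas=[
    [-4.9,-26.1,-3,0,0,0],
    [-4.9,-26.1,-3,0,0,0],
    [-4.9,-26.1,-3,0,0,0],
    [-4.9,-26.1,-3,0,0,0],
    [-4.9,-26.1,-3,0,0,0],
  ],
)

```text
t: 8.3
eef_pos: [0.5111, -0.1624, 0.3748]
ee_rot: [3.141, -0.001, 0.271]
force: [0.7, 0.1, 0.6]
width: 0.0876
```

Call:
move_arm(
  deltas=[
    [-5,-26,-9,0,0,0],
    [-5,-26,-9,0,0,0],
    [-5,-26,-9,0,0,0],
    [-5,-26,-9,0,0,0],
    [-5,-26,-9,0,0,0],
  ],
)

```text
t: 8.72
eef_pos: [0.4861, -0.2924, 0.3295]
ee_rot: [3.141, -0.0, 0.271]
force: [0.2, 0.6, 0.9]
width: 0.0874
```

```bash
python3 - <<'E'
from h import *
im=grab('scene');save(im,'pre.png',(130,130,250,250),4.5)
s=arm.get_state();p=s['eef_pos'];print(p)
for z in(.1593,.178): print(proj('scene',p-[0,0,z]))
for q in((.486,-.292,.132),(.486,-.292,.07)):print(proj('scene',q))
E
```

```text
[ 0.48504703 -0.29514704  0.32734842]
[178.78142913 173.9134391 ]
[179.93436789 177.83086714]
[182.03124975 181.38753974]
[185.52472644 193.33988286]
```

View pics/pre.png

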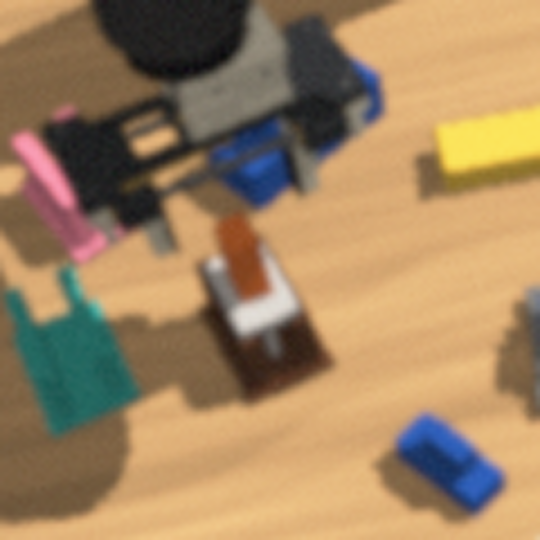

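Call:
move_arm(
  deltas=[
    [0,0,-10,0,0,0],
    [0,0,-16,0,0,0],
    [0,0,-16,0,0,0],
    [0,0,-16,0,0,0],
    [0,0,-8,0,0,0],
  ],
)

```text
t: 9.18
eef_pos: [0.4861, -0.2904, 0.2617]
ee_rot: [-3.14, 0.002, 0.271]
force: [-0.9, 1.2, -0.5]
width: 0.0874
```

Call:
move_arm(
  deltas=[
    [0,0,-6,0,0,0],
    [0,0,0,0,0,0],
    [0,0,0,0,0,0],
    [0,0,0,0,0,0],
    [0,0,0,0,0,0],
  ],
)

```text
t: 9.6
eef_pos: [0.4869, -0.2912, 0.2586]
ee_rot: [3.141, -0.001, 0.271]
force: [-0.9, -0.3, -0.6]
width: 0.0879
```

Call:
move_arm(
  deltas=[
    [0,0,-3,0,0,0],
    [0,0,0,0,0,0],
    [0,0,0,0,0,0],
    [0,0,0,0,0,0],
    [0,0,0,0,0,0],
  ],
  claw=255,
  squeeze=40,
)

```text
t: 10.02
eef_pos: [0.4865, -0.2912, 0.2547]
ee_rot: [3.142, -0.0, 0.271]
force: [0.1, -0.5, 0.8]
width: 0.0599
```

Call:
move_arm(
  deltas=[
    [0,0,0,0,0,0],
    [0,0,0,0,0,0],
    [0,0,0,0,0,0],
    [0,0,0,0,0,0],
    [0,0,0,0,0,0],
  ],
  squeeze=60,
)

```text
t: 10.43
eef_pos: [0.4866, -0.2912, 0.2547]
ee_rot: [3.141, -0.0, 0.271]
force: [0.6, -0.2, -0.4]
width: 0.0264
```

Call:
move_arm(
  deltas=[
    [0,0,0,0,0,0],
    [0,0,0,0,0,0],
    [0,0,3,0,0,0],
    [0,0,5,0,0,0],
    [0,0,8,0,0,0],
  ],
)

```text
t: 10.85
eef_pos: [0.4861, -0.291, 0.2704]
ee_rot: [-3.14, 0.002, 0.271]
force: [-0.4, 0.2, -2.0]
width: 0.0238
```

Call:
move_arm(
  deltas=[
    [0,0,12,0,0,0],
    [0,0,20,0,0,0],
    [0,0,30,0,0,0],
    [0,0,30,0,0,0],
    [0,0,22,0,0,0],
  ],
)

```text
t: 11.27
eef_pos: [0.4865, -0.2913, 0.3881]
ee_rot: [3.14, -0.002, 0.271]
force: [0.6, -0.7, -1.5]
width: 0.0239
```

```bash
python3 - <<'E'
from h import *
im=grab('scene');save(im,'lift.png',(130,100,260,230),4.5)
print(arm.get_state())
E
```

```text
{'t': 11.3167, 'q': array([-0.19418987,  0.18950569, -0.25097325,  0.00220568, -1.12182995,
        2.03575823]), 'qd': array([ 1.65633322e-03,  1.45755244e-02, -3.49901369e-02,  6.09457774e-03,
        1.15059168e-01,  3.24504817e-06]), 'joint_efforts': array([ 9.66932788e-02, -3.22708762e+01,  2.01971072e+01,  4.07229111e+00,
       -7.66405428e-03,  2.64193790e-03]), 'eef_pos': array([ 0.48741545, -0.29173762,  0.3924127 ]), 'ee_rot': array([ 3.13600397, -0.00669091,  0.27173964]), 'force': array([ 2.98909929, -1.29971469,  2.41107607]), 'moment': array([-0.35739042, -0.57625023,  0.01521923]), 'width': 0.023886053060124573}
```

View pics/lift.png

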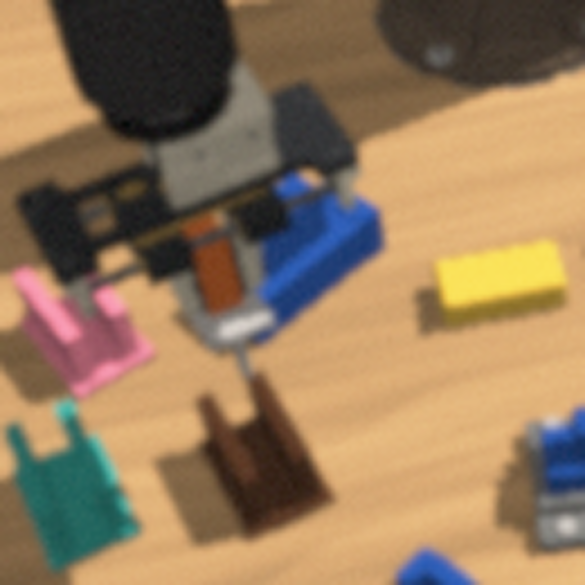

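The lift picture shows the fork hanging upright between the fingers, with the empty wooden rack below at crop (265,450). I check numerically how far off-centre the fork sits in the grip along its x.

```bash
python3 - <<'E'
from h import *
np.set_printoptions(precision=2,suppress=True,linewidth=200)
im=cv2.imread('pics/lift.png');s=4.5
h=cv2.cvtColor(im,cv2.COLOR_BGR2HSV)
m=((h[...,1]<45)&(h[...,2]>170)).astype(np.uint8);m[:250]=0;m[380:]=0;m[:,:170]=0;m[:,300:]=0
c=max(cv2.findContours(m,0,1)[0],key=cv2.contourArea);r=cv2.minAreaRect(c)
b=cv2.boxPoints(r);print(r);print((b+.5)/s-.5+[130,100]); ctr=(np.array(r[0])+.5)/s-.5+[130,100];print('ctr',ctr)
c_,s_=np.cos(.2717),np.sin(.2717)
p=np.array([.4874,-.2917]);tip=.3924-.2467
f=lambda x,y,z,off=0:proj('scene',[p[0]+c_*(x+off)/1e3-s_*y/1e3,p[1]+s_*(x+off)/1e3+c_*y/1e3,tip+z/1e3])
for o in(-5,0,5): print(o,'face centre',f(35,0,58,o),'corners',f(35,-23,62,o),f(35,23,62,o),f(35,23,54,o),f(35,-23,54,o))
E
```

```text
((243.17196655273438, 324.58148193359375), (16.547748565673828, 51.86306381225586), 70.34617614746094)
[[177.6  171.95]
 [188.46 168.07]
 [189.69 171.53]
 [178.84 175.41]]
ctr [183.65 171.74]
-5 face centre [181.84 173.28] corners [174.17 175.64] [188.92 169.18] [189.37 170.97] [174.73 177.41]
0 face centre [182.53 174.44] corners [174.85 176.81] [189.63 170.32] [190.08 172.11] [175.4  178.58]
5 face centre [183.22 175.6 ] corners [175.53 177.99] [190.34 171.47] [190.79 173.25] [176.08 179.76]
```

Call:
move_arm(
  deltas=[
    [8,25,0,0,0,-2.33],
    [8.6,32,0,0,0,-2.33],
    [8.6,34,0,0,0,-2.33],
    [8.6,34,0,0,0,-2.33],
    [8.6,34,0,0,0,-2.33],
  ],
)

```text
t: 11.73
eef_pos: [0.5287, -0.1307, 0.3853]
ee_rot: [-3.141, -0.001, 0.065]
force: [0.8, 0.2, -2.0]
width: 0.0238
```

Call:
move_arm(
  deltas=[
    [8.6,34,0,0,0,-2.33],
    [8.6,34,0,0,0,-2.33],
    [8.6,34,0,0,0,-2.33],
    [8.6,34,0,0,0,-2.33],
    [8.6,26,0,0,0,-2.33],
  ],
)

```text
t: 12.15
eef_pos: [0.5718, 0.0322, 0.3854]
ee_rot: [-3.141, -0.001, -0.137]
force: [0.6, -0.5, -2.0]
width: 0.0238
```

Call:
move_arm(
  deltas=[
    [0,0,-15,0,0,0],
    [0,0,-25,0,0,0],
    [0,0,-20,0,0,0],
    [0,0,-15,0,0,0],
    [0,0,-5,0,0,0],
  ],
)

```text
t: 12.57
eef_pos: [0.571, 0.0298, 0.3025]
ee_rot: [3.14, 0.004, -0.136]
force: [-0.8, 0.3, -2.1]
width: 0.0237
```

Call:
move_arm(
  deltas=[
    [0,0,0,0,0,0],
    [0,0,0,0,0,0],
    [0,0,0,0,0,0],
    [0,0,0,0,0,0],
    [0,0,0,0,0,0],
  ],
)

```text
t: 12.98
eef_pos: [0.5721, 0.0298, 0.3057]
ee_rot: [-3.141, -0.002, -0.136]
force: [-0.2, -0.0, -1.1]
width: 0.0238
```

```bash
python3 - <<'E'
from h import *
np.set_printoptions(precision=4,suppress=True,linewidth=200)
im=grab('scene');save(im,'over.png',(240,130,350,240),5.4)
s=arm.get_state();print(s['t'],s['eef_pos'],s['ee_rot'],s['force'],s['moment'])
a=s['ee_rot'][2];c_,s_=np.cos(a),np.sin(a);p=s['eef_pos'];tip=p[2]-.2467
f=lambda x,y,z,off=0:(proj('scene',[p[0]+c_*(x+off)/1e3-s_*y/1e3,p[1]+s_*(x+off)/1e3+c_*y/1e3,tip+z/1e3])-[240,130]+.5)*5.4-.5
for o in(-4,0): print(o,'tips',f(-9,0,0,o),f(9,0,0,o),f(22,0,0,o),'flange front',f(35,-23,54,o),f(35,23,54,o))
E
```

```text
13.0333 [0.5721 0.0298 0.3055] [-3.1409 -0.0013 -0.1359] [ 0.3582 -0.2382 -1.8127] [-0.0304 -0.0219 -0.0024]
-4 tips [264.0805 333.7852] [269.416  357.8492] [273.3264 375.5023] flange front [243.3149 343.1255] [323.4206 334.3443]
0 tips [265.2583 339.0951] [270.6141 363.2562] [274.5393 380.9808] flange front [244.5255 348.8045] [324.7964 339.9824]
```

View pics/over.png

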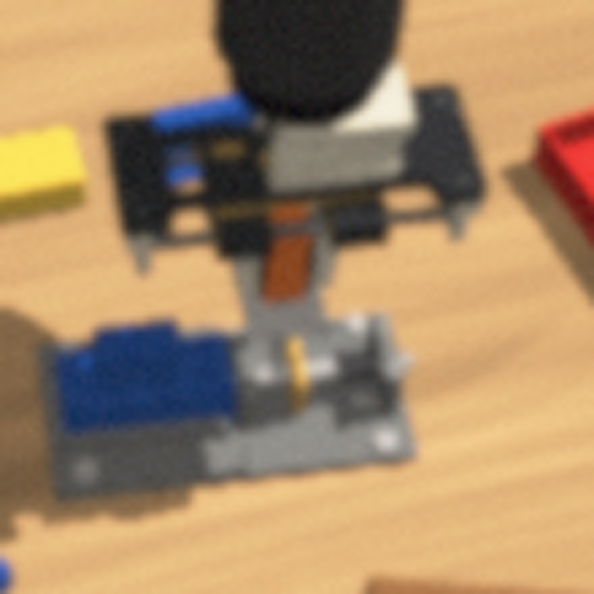

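The fork hangs over the gap between the cheek and the collar at crop (298,375), and a tine tip shows near (262,375). I lower it while watching for upward force.

Call:
move_arm(
  deltas=[
    [0,0,-4,0,0,0],
    [0,0,-4,0,0,0],
    [0,0,-4,0,0,0],
    [0,0,-4,0,0,0],
    [0,0,-2,0,0,0],
  ],
)

```text
t: 13.45
eef_pos: [0.5717, 0.0298, 0.2857]
ee_rot: [3.141, 0.001, -0.136]
force: [0.7, 0.2, -2.6]
width: 0.0237
```

Call:
move_arm(
  deltas=[
    [0,0,-2,0,0,0],
    [0,0,-2,0,0,0],
    [0,0,-1,0,0,0],
    [0,0,-1,0,0,0],
    [0,0,-1,0,0,0],
  ],
)

```text
t: 13.87
eef_pos: [0.572, 0.0298, 0.2797]
ee_rot: [-3.142, -0.0, -0.136]
force: [1.0, 0.3, -2.7]
width: 0.0239
```

Call:
move_arm(
  deltas=[
    [0,0,-1,0,0,0],
    [0,0,-1,0,0,0],
    [0,0,-1,0,0,0],
    [0,0,-1,0,0,0],
    [0,0,-1,0,0,0],
  ],
)

```text
t: 14.28
eef_pos: [0.5719, 0.0298, 0.2746]
ee_rot: [-3.142, -0.0, -0.136]
force: [-0.4, -1.0, -1.1]
width: 0.0236
```

Call:
move_arm(
  deltas=[
    [0,0,-2,0,0,0],
    [0,0,-2,0,0,0],
    [0,0,-2,0,0,0],
    [0,0,-1,0,0,0],
    [0,0,0,0,0,0],
  ],
)

```text
t: 14.7
eef_pos: [0.5718, 0.0298, 0.2673]
ee_rot: [3.141, 0.001, -0.136]
force: [-0.5, -0.3, -1.9]
width: 0.0235
```

Call:
move_arm(
  deltas=[
    [0,0,-2,0,0,0],
    [0,0,-1.5,0,0,0],
    [0,0,-1,0,0,0],
    [0,0,0,0,0,0],
    [0,0,0,0,0,0],
  ],
)

```text
t: 15.12
eef_pos: [0.5719, 0.0298, 0.2631]
ee_rot: [3.142, 0.0, -0.136]
force: [0.9, 0.2, -2.2]
width: 0.024
```

Call:
move_arm(
  deltas=[
    [0.13,1,0,0,0,0],
    [0.13,1,0,0,0,0],
    [0.13,1,0,0,0,0],
    [0.13,1,0,0,0,0],
    [0.13,1,0,0,0,0],
  ],
)

```text
t: 15.53
eef_pos: [0.5726, 0.035, 0.2632]
ee_rot: [-3.142, -0.0, -0.136]
force: [0.5, 0.4, -2.9]
width: 0.0239
```

Call:
move_arm(
  deltas=[
    [0.13,1,0,0,0,0],
    [0.06,0.5,0,0,0,0],
    [0.06,0.5,0,0,0,0],
    [0,0,0,0,0,0],
    [0,0,0,0,0,0],
  ],
)

```text
t: 15.95
eef_pos: [0.5728, 0.0368, 0.2632]
ee_rot: [-3.142, -0.0, -0.136]
force: [0.4, 0.2, -1.9]
width: 0.0236
```

Call:
move_arm(
  deltas=[
    [0.06,0.5,0,0,0,0],
    [0.06,0.5,0,0,0,0],
    [0.06,0.5,0,0,0,0],
    [0.06,0.5,0,0,0,0],
    [0,0,0,0,0,0],
  ],
)

```text
t: 16.37
eef_pos: [0.5731, 0.0385, 0.2631]
ee_rot: [3.141, 0.0, -0.136]
force: [2.2, -3.4, -1.7]
width: 0.0237
```

Call:
move_arm(
  deltas=[
    [0.06,0.5,0,0,0,0],
    [0.06,0.5,0,0,0,0],
    [0.06,0.5,0,0,0,0],
    [0.06,0.5,0,0,0,0],
    [0,0,0,0,0,0],
  ],
)

```text
t: 16.78
eef_pos: [0.5733, 0.0407, 0.2632]
ee_rot: [3.141, 0.0, -0.136]
force: [-0.4, -5.0, -1.8]
width: 0.0239
```

Call:
move_arm(
  deltas=[
    [0.06,0.5,0,0,0,0],
    [0.06,0.5,0,0,0,0],
    [0.06,0.5,0,0,0,0],
    [0.06,0.5,0,0,0,0],
    [0,0,0,0,0,0],
  ],
)

```text
t: 17.2
eef_pos: [0.5736, 0.0427, 0.2632]
ee_rot: [3.141, 0.0, -0.136]
force: [1.4, -5.0, -1.9]
width: 0.0238
```

Call:
move_arm(
  deltas=[
    [0.13,1,0,0,0,0],
    [0.13,1,0,0,0,0],
    [0.13,1,0,0,0,0],
    [0.13,1,0,0,0,0],
    [0,0,0,0,0,0],
  ],
)

```text
t: 17.62
eef_pos: [0.5741, 0.0466, 0.2632]
ee_rot: [3.141, 0.0, -0.136]
force: [0.6, -6.1, -2.1]
width: 0.0237
```

Call:
move_arm(
  deltas=[
    [0.1,0.8,0,0,0,0],
    [0.1,0.8,0,0,0,0],
    [0.1,0.8,0,0,0,0],
    [0,0,0,0,0,0],
    [0,0,0,0,0,0],
  ],
)

```text
t: 18.03
eef_pos: [0.5744, 0.0488, 0.2631]
ee_rot: [3.141, 0.0, -0.136]
force: [1.8, -6.0, -2.3]
width: 0.0239
```

```bash
cat > eye.py <<'E'
from h import *
im=grab('scene')
print([(np.round(d['xy'],1),round(d['score'],2)) for d in arm.spot_point('jaw_eye','scene')][:2])
b=cv2.cvtColor(im,cv2.COLOR_RGB2HSV)[180:225,245:300].astype(int)
m=(b[...,0]>100)&(b[...,0]<130)&(b[...,1]>130);ys,xs=np.nonzero(m);print('blue',m.sum(),xs.mean()+245,ys.mean()+180,xs.max()+245)
r=[xs.max()-4];print('top row by col',[(c+245,ys[xs==c].min()+180) for c in range(xs.min(),xs.max()+1,4)])
np.save('last.npy',im);s=arm.get_state();print(s['t'],s['eef_pos'],s['force'])
E
python3 eye.py
```

```text
[(array([279.7, 201.5]), 0.89), (array([223.8, 225.7]), 0.87)]
blue 475 266.36842105263156 199.8 282
top row by col [(251, np.int64(196)), (255, np.int64(195)), (259, np.int64(192)), (263, np.int64(191)), (267, np.int64(191)), (271, np.int64(191)), (275, np.int64(193)), (279, np.int64(193))]
18.1333 [0.57437584 0.04884446 0.26315015] [ 1.22732265 -5.83058527 -1.561178  ]
```

Call:
move_arm(
  deltas=[
    [0.06,0.5,0,0,0,0],
    [0.06,0.5,0,0,0,0],
    [0.06,0.5,0,0,0,0],
    [0,0,0,0,0,0],
    [0,0,0,0,0,0],
  ],
)

```text
t: 18.55
eef_pos: [0.5746, 0.0502, 0.2631]
ee_rot: [3.141, 0.0, -0.136]
force: [2.4, -7.8, -2.5]
width: 0.0239
```

```bash
python3 eye.py
```

```text
[(array([206.2, 147.1]), 0.85), (array([283.2, 201.2]), 0.72)]
blue 475 266.36842105263156 199.8357894736842 282
top row by col [(251, np.int64(197)), (255, np.int64(195)), (259, np.int64(192)), (263, np.int64(191)), (267, np.int64(191)), (271, np.int64(191)), (275, np.int64(194)), (279, np.int64(193))]
18.65 [0.57457439 0.05024252 0.26314645] [ 0.94796072 -5.75689541 -2.35373199]
```

Call:
move_arm(
  deltas=[
    [0.06,0.5,0,0,0,0],
    [0.06,0.5,0,0,0,0],
    [0.06,0.5,0,0,0,0],
    [0,0,0,0,0,0],
    [0,0,0,0,0,0],
  ],
)

```text
t: 19.07
eef_pos: [0.5748, 0.0518, 0.2632]
ee_rot: [3.141, 0.0, -0.136]
force: [2.3, -6.5, -2.0]
width: 0.0234
```

```bash
python3 eye.py
```

```text
[(array([208.8, 147.1]), 0.77), (array([223.3, 227.6]), 0.61)]
blue 491 265.3299389002037 199.33401221995928 282
top row by col [(250, np.int64(196)), (254, np.int64(195)), (258, np.int64(191)), (262, np.int64(190)), (266, np.int64(190)), (270, np.int64(192)), (274, np.int64(192)), (278, np.int64(191)), (282, np.int64(204))]
19.1667 [0.57477359 0.05178646 0.26316232] [ 2.25023011 -6.7664776  -2.15328245]
```

Call:
move_arm(
  deltas=[
    [0.06,0.5,0,0,0,0],
    [0.06,0.5,0,0,0,0],
    [0,0,0,0,0,0],
    [0,0,0,0,0,0],
    [0,0,0,0,0,0],
  ],
)

```text
t: 19.58
eef_pos: [0.5749, 0.0528, 0.2632]
ee_rot: [3.141, 0.0, -0.136]
force: [1.9, -6.6, -2.5]
width: 0.0238
```

```bash
python3 eye.py; python3 -c "
from h import *
save(np.load('last.npy'),'eye.png',(240,150,330,240),6)
for y,z in((9,50),(9,63)):print(proj('scene',[.567+y*.000134,-.0003+y*.00099,z/1000]))"
```

```text
[(array([204. , 147.6]), 0.83), (array([279.4, 198.1]), 0.74)]
blue 492 265.3963414634146 199.3272357723577 282
top row by col [(250, np.int64(196)), (254, np.int64(195)), (258, np.int64(191)), (262, np.int64(190)), (266, np.int64(190)), (270, np.int64(192)), (274, np.int64(192)), (278, np.int64(191)), (282, np.int64(203))]
19.6833 [0.57489249 0.05276212 0.26316784] [ 1.67442656 -6.97556684 -0.992149  ]
[282.44046979 196.69987098]
[282.62359599 194.3311328 ]
```

View pics/eye.png

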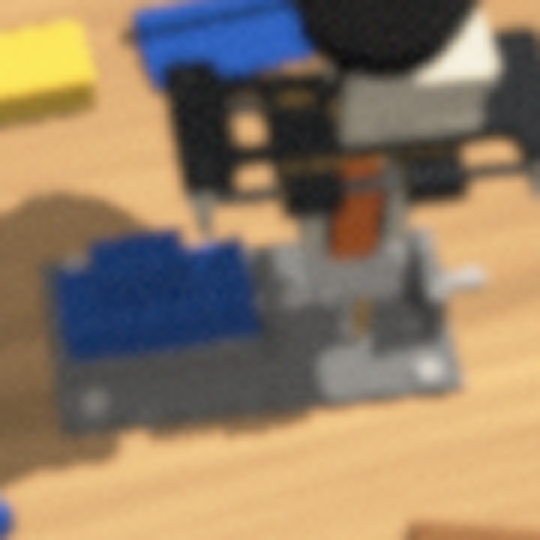

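The picture shows the block's eye end raised: at crop (250,240), the top edge is about 2 px higher and the eye moved from row 201.5 to 198. That is after about 14 mm of travel at no more than 8 N. I ease back, then lift out.

Call:
move_arm(
  deltas=[
    [-0.13,-1,0,0,0,0],
    [-0.13,-1,0,0,0,0],
    [-0.13,-1,0,0,0,0],
    [-0.13,-1,0,0,0,0],
    [-0.13,-1,0,0,0,0],
  ],
)

```text
t: 20.1
eef_pos: [0.5742, 0.0486, 0.2632]
ee_rot: [-3.141, -0.0, -0.136]
force: [0.2, 1.0, -2.9]
width: 0.0237
```

Call:
move_arm(
  deltas=[
    [-0.26,-2,0,0,0,0],
    [-0.26,-2,0,0,0,0],
    [-0.26,-2,0,0,0,0],
    [-0.13,-1,0,0,0,0],
    [0,0,0,0,0,0],
  ],
)

```text
t: 20.52
eef_pos: [0.5732, 0.041, 0.2632]
ee_rot: [-3.142, 0.0, -0.136]
force: [-0.9, -0.4, -2.2]
width: 0.024
```

```bash
python3 eye.py
```

```text
[(array([209.5, 149.3]), 0.97), (array([277.6, 197.2]), 0.76)]
blue 481 265.1829521829522 199.43659043659045 282
top row by col [(250, np.int64(196)), (254, np.int64(195)), (258, np.int64(191)), (262, np.int64(191)), (266, np.int64(190)), (270, np.int64(192)), (274, np.int64(192)), (278, np.int64(191)), (282, np.int64(203))]
20.6167 [0.5732877  0.04120577 0.26319529] [ 0.2848289   0.44347692 -2.30053149]
```

Call:
move_arm(
  deltas=[
    [0,0,5,0,0,0],
    [0,0,15,0,0,0],
    [0,0,35,0,0,0],
    [0,0,40,0,0,0],
    [0,0,25,0,0,0],
  ],
)

```text
t: 21.03
eef_pos: [0.5738, 0.0413, 0.3873]
ee_rot: [-3.141, -0.003, -0.135]
force: [1.0, 0.8, -1.7]
width: 0.024
```

Call:
move_arm(
  deltas=[
    [-8.7,-30,8,0,0,2.33],
    [-8.7,-34,0,0,0,2.33],
    [-8.7,-34,0,0,0,2.33],
    [-8.7,-34,0,0,0,2.33],
    [-8.7,-34,0,0,0,2.33],
  ],
)

```text
t: 21.45
eef_pos: [0.529, -0.126, 0.3919]
ee_rot: [-3.141, -0.001, 0.07]
force: [0.7, -0.1, -2.1]
width: 0.0241
```

Call:
move_arm(
  deltas=[
    [-8.7,-34,0,0,0,2.33],
    [-8.7,-34,0,0,0,2.33],
    [-8.7,-34,0,0,0,2.33],
    [-8.7,-34,0,0,0,2.33],
    [-8.7,-30,0,0,0,2.33],
  ],
)

```text
t: 21.87
eef_pos: [0.4855, -0.2925, 0.3917]
ee_rot: [3.141, -0.0, 0.273]
force: [0.6, -0.9, -1.5]
width: 0.0239
```

Call:
move_arm(
  deltas=[
    [0,0,0,0,0,0],
    [0,0,0,0,0,0],
    [0,0,0,0,0,0],
    [0,0,0,0,0,0],
    [0,0,0,0,0,0],
  ],
)

```text
t: 22.28
eef_pos: [0.4867, -0.2898, 0.3914]
ee_rot: [3.142, -0.0, 0.272]
force: [0.5, 0.1, -1.6]
width: 0.0235
```

Call:
move_arm(
  deltas=[
    [0,-1.4,-15,0,0,0],
    [0,0,-30,0,0,0],
    [0,0,-30,0,0,0],
    [0,0,-25,0,0,0],
    [0,0,-12,0,0,0],
  ],
)

```text
t: 22.7
eef_pos: [0.4856, -0.2908, 0.276]
ee_rot: [-3.139, 0.003, 0.272]
force: [0.8, 0.1, -2.3]
width: 0.0234
```

Call:
move_arm(
  deltas=[
    [0,0,-8,0,0,0],
    [0,0,-6,0,0,0],
    [0,0,-4,0,0,0],
    [0,0,-2,0,0,0],
    [0,0,-1,0,0,0],
  ],
)

```text
t: 23.12
eef_pos: [0.4867, -0.2921, 0.2587]
ee_rot: [3.141, -0.001, 0.271]
force: [1.1, 0.4, -2.6]
width: 0.0235
```

Call:
move_arm(
  deltas=[
    [0,0,-1,0,0,0],
    [0,0,-0.5,0,0,0],
    [0,0,0,0,0,0],
    [0,0,0,0,0,0],
    [0,0,0,0,0,0],
  ],
)

```text
t: 23.53
eef_pos: [0.4863, -0.2923, 0.2569]
ee_rot: [3.141, -0.0, 0.271]
force: [0.5, 0.2, -2.4]
width: 0.0237
```

Call:
move_arm(
  deltas=[
    [0,0,-0.5,0,0,0],
    [0,0,-0.5,0,0,0],
    [0,0,-0.5,0,0,0],
    [0,0,-0.5,0,0,0],
    [0,0,0,0,0,0],
  ],
)

```text
t: 23.95
eef_pos: [0.4863, -0.2922, 0.2547]
ee_rot: [-3.142, 0.0, 0.271]
force: [-0.8, 1.0, -0.1]
width: 0.0239
```

Call:
move_arm(
  deltas=[
    [0,0,-0.4,0,0,0],
    [0,0,0,0,0,0],
    [0,0,0,0,0,0],
    [0,0,0,0,0,0],
    [0,0,0,0,0,0],
  ],
)

```text
t: 24.37
eef_pos: [0.4863, -0.2922, 0.2547]
ee_rot: [3.141, -0.0, 0.271]
force: [-3.5, 1.4, 7.2]
width: 0.0238
```

Call:
move_arm(
  deltas=[
    [0,0,0.3,0,0,0],
    [0,0,0,0,0,0],
    [0,0,0,0,0,0],
    [0,0,0,0,0,0],
    [0,0,0,0,0,0],
  ],
  squeeze=5,
)

```text
t: 24.78
eef_pos: [0.4863, -0.2922, 0.2547]
ee_rot: [3.142, -0.0, 0.271]
force: [-1.4, 0.8, 4.5]
width: 0.0241
```

Call:
move_arm(
  deltas=[
    [0,0,0,0,0,0],
    [0,0,0,0,0,0],
    [0,0,0,0,0,0],
    [0,0,0,0,0,0],
    [0,0,0,0,0,0],
  ],
  claw=0,
)

```text
t: 25.2
eef_pos: [0.4863, -0.2922, 0.2544]
ee_rot: [-3.142, 0.0, 0.271]
force: [-0.9, 0.3, -0.2]
width: 0.052
```

Call:
move_arm(
  deltas=[
    [0,0,0,0,0,0],
    [0,0,0,0,0,0],
    [0,0,0,0,0,0],
    [0,0,3,0,0,0],
    [0,0,10,0,0,0],
  ],
)

```text
t: 25.62
eef_pos: [0.4858, -0.292, 0.2667]
ee_rot: [-3.14, 0.002, 0.27]
force: [0.4, 0.8, -0.1]
width: 0.0842
```

Call:
move_arm(
  deltas=[
    [0,0,20,0,0,0],
    [0,0,30,0,0,0],
    [0,0,30,0,0,0],
    [0,0,25,0,0,0],
    [0,0,17,0,0,0],
  ],
)

```text
t: 26.03
eef_pos: [0.4864, -0.2923, 0.3937]
ee_rot: [3.139, -0.003, 0.271]
force: [0.7, -0.7, -0.5]
width: 0.0876
```

```bash
python3 - <<'E'
from h import *
a=grab('scene');b=grab('top')
c=np.hstack([cv2.resize(a[150:250,150:250],(390,390),interpolation=2),cv2.resize(b[180:280,290:390],(390,390),interpolation=2)]);save(c,'hung.png')
s=arm.get_state();print(s['t'],s['eef_pos'],s['ee_rot'],s['q'])
E
```

```text
26.1333 [ 0.48686833 -0.29251289  0.39434802] [ 3.13742073 -0.00591375  0.27121249] [-1.96157241e-01  1.88498165e-01 -2.47210990e-01  1.17336013e-03
 -1.12792830e+00  2.03765469e+00]
```

View pics/hung.png

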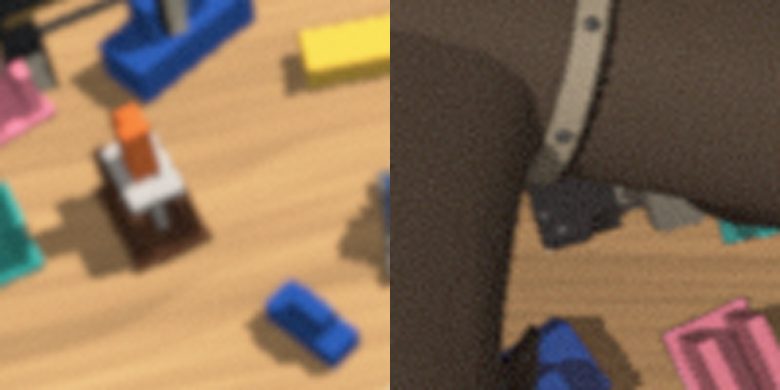

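The left panel shows the fork hanging upright in the wooden rack at (140,190), with its flange on the rails. The right panel, from the top camera, is hidden by the arm. Now the jaw.

Call:
move_arm(
  deltas=[
    [3.5,10.6,0,0,0,-5.66],
    [3.5,10.6,0,0,0,-5.66],
    [3.5,10.6,-5,0,0,-5.66],
    [3.5,10.6,-5,0,0,-5.66],
    [3.5,10.6,-5,0,0,-5.66],
  ],
)

```text
t: 26.55
eef_pos: [0.5036, -0.2387, 0.3745]
ee_rot: [-3.141, 0.0, -0.228]
force: [0.3, 0.7, -0.3]
width: 0.0876
```

Call:
move_arm(
  deltas=[
    [3.5,10.6,-5,0,0,-5.66],
    [3.5,10.6,-5,0,0,-5.66],
    [3.5,10.6,-5,0,0,-5.66],
    [3.5,10.6,-5,0,0,-5.66],
    [3.5,10.6,-5,0,0,-5.66],
  ],
)

```text
t: 26.97
eef_pos: [0.5211, -0.1856, 0.3493]
ee_rot: [3.141, 0.0, -0.722]
force: [-0.5, 0.4, 0.5]
width: 0.0876
```

Call:
move_arm(
  deltas=[
    [3.5,10.6,-5,0,0,-5.66],
    [3.5,10.6,-5,0,0,-5.66],
    [3.5,10.6,-5,0,0,-5.66],
    [3.5,10.6,-5,0,0,-5.66],
    [3.5,10.6,-5,0,0,-5.66],
  ],
)

```text
t: 27.38
eef_pos: [0.5387, -0.1327, 0.3244]
ee_rot: [3.141, 0.0, -1.216]
force: [-0.2, 0.5, -0.3]
width: 0.0874
```

Call:
move_arm(
  deltas=[
    [3.4,10.6,-5,0,0,-5.66],
    [3.4,10.6,-5,0,0,-5.66],
    [3.4,10.6,-5,0,0,-5.66],
    [3.4,10.6,-5,0,0,-5.66],
    [3.4,10.6,-5,0,0,-5.66],
  ],
)

```text
t: 27.8
eef_pos: [0.5557, -0.0797, 0.2994]
ee_rot: [3.141, -0.0, -1.71]
force: [-0.6, -0.0, -0.3]
width: 0.0877
```

Call:
move_arm(
  deltas=[
    [0,0,-2,1.4,-0.19,0],
    [0,0,-2,1.4,-0.19,0],
    [0,0,-2,1.4,-0.19,0],
    [0,0,-2,1.4,-0.19,0],
    [0,0,-2,1.4,-0.19,0],
  ],
)

```text
t: 28.22
eef_pos: [0.5556, -0.08, 0.2895]
ee_rot: [3.141, 0.125, -1.705]
force: [-0.9, -0.5, -0.7]
width: 0.0875
```

```bash
python3 - <<'E'
from h import *
np.set_printoptions(precision=4,suppress=True)
from scipy.spatial.transform import Rotation as R
a=grab('scene');save(a,'prejaw.png',(225,130,335,240),5.4)
s=arm.get_state();print(s['t'],s['eef_pos'],s['ee_rot'],s['q'])
r=R.from_euler('xyz',s['ee_rot']).as_matrix();print('z',r[:,2],'y',r[:,1])
yc=np.array([.134,.991]);xc=np.array([.991,-.134])
d=s['eef_pos'][:2]+.1593*r[:2,2]-[.567,-.0003];print('grasp in clamp',d@xc,d@yc,s['eef_pos'][2]+.1593*r[2,2])
E
```

```text
28.2667 [ 0.5556 -0.0802  0.2892] [ 3.141   0.1263 -1.7051] [ 0.1559  0.2796 -0.331  -0.1513 -0.9299 -0.2014]
z [ 0.0163  0.1249 -0.992 ] y [-0.991   0.1339  0.0006]
grasp in clamp -0.0007321372881790823 -0.06061426442021403 0.13113442400171105
```

View pics/prejaw.png

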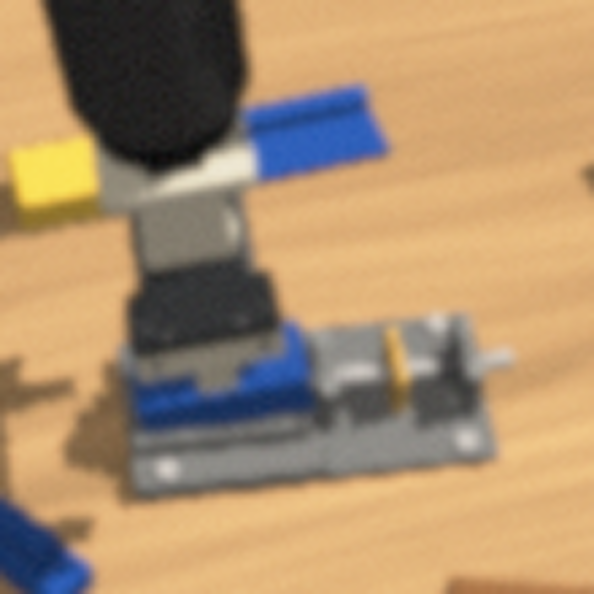

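The picture shows the tilted gripper above the raised block. The collar at crop (397,370) is still pushed clear, so I descend onto the fin.

Call:
move_arm(
  deltas=[
    [0.3,1.2,-8,0,0,0],
    [0.3,1.3,-12,0,0,0],
    [0.3,1.3,-12,0,0,0],
    [0.3,1.3,-10,0,0,0],
    [0.4,1.2,-5,0,0,0],
  ],
)

```text
t: 28.68
eef_pos: [0.5568, -0.0737, 0.2408]
ee_rot: [3.139, 0.122, -1.705]
force: [0.6, -0.5, -1.2]
width: 0.0876
```

Call:
move_arm(
  deltas=[
    [0,0,-3,0,0,0],
    [0,0,-2,0,0,0],
    [0,0,-1,0,0,0],
    [0,0,-1,0,0,0],
    [0,0,0,0,0,0],
  ],
)

```text
t: 29.1
eef_pos: [0.5575, -0.0739, 0.2358]
ee_rot: [-3.141, 0.123, -1.705]
force: [0.2, -0.4, 0.1]
width: 0.088
```

Call:
move_arm(
  deltas=[
    [0,0,0,0,0,0],
    [0,0,0,0,0,0],
    [0,0,0,0,0,0],
    [0,0,0,0,0,0],
    [0,0,0,0,0,0],
  ],
  claw=255,
  squeeze=8,
)

```text
t: 29.52
eef_pos: [0.5574, -0.0739, 0.2357]
ee_rot: [-3.141, 0.123, -1.705]
force: [-0.8, -0.9, -0.9]
width: 0.0597
```

Call:
move_arm(
  deltas=[
    [0,0,0,0,0,0],
    [0,0,0,0,0,0],
    [0,0,0,0,0,0],
    [0,0,0,0,0,0],
    [0,0,0,0,0,0],
  ],
)

```text
t: 29.93
eef_pos: [0.5574, -0.0739, 0.2355]
ee_rot: [3.142, 0.123, -1.705]
force: [-4.1, 0.1, 4.4]
width: 0.0264
```

Call:
move_arm(
  deltas=[
    [0,0,0,0,0,0],
    [0,0,0,0,0,0],
    [0,0,0,0,0,0],
    [0,0,0,0,0,0],
    [0,0,0,0,0,0],
  ],
)

```text
t: 30.35
eef_pos: [0.5568, -0.0739, 0.2354]
ee_rot: [3.14, 0.123, -1.705]
force: [-5.3, 1.0, 3.8]
width: 0.0236
```

Call:
move_arm(
  deltas=[
    [-0.8,0.1,0,0,0,0],
    [0,0,0,0,0,0],
    [0,0,0,0,0,0],
    [0,0,0,0,0,0],
    [0,0,0,0,0,0],
  ],
  squeeze=40,
)

```text
t: 30.77
eef_pos: [0.5568, -0.0738, 0.2354]
ee_rot: [-3.141, 0.123, -1.705]
force: [-0.8, -0.9, -2.7]
width: 0.0239
```

Call:
move_arm(
  deltas=[
    [0,0,1,0,0,0],
    [0,0,1,0,0,0],
    [0,0,1.5,0,0,0],
    [0,0,2,0,0,0],
    [0,0,2,0,0,0],
  ],
)

```text
t: 31.18
eef_pos: [0.5566, -0.0739, 0.2433]
ee_rot: [3.141, 0.123, -1.705]
force: [0.5, -0.4, -3.3]
width: 0.0241
```

Call:
move_arm(
  deltas=[
    [0,0,3,0,0,0],
    [0,0,4,0,0,0],
    [0,0,5,0,0,0],
    [0,0,6,0,0,0],
    [0,0,6,0,0,0],
  ],
)

```text
t: 31.6
eef_pos: [0.5567, -0.0737, 0.268]
ee_rot: [-3.141, 0.123, -1.705]
force: [0.4, 0.1, -3.9]
width: 0.0235
```

Call:
move_arm(
  deltas=[
    [0,0,10,0,0,0],
    [0,0,15,0,0,0],
    [0,0,20,0,0,0],
    [0,0,20,0,0,0],
    [0,0,15,0,0,0],
  ],
)

```text
t: 32.02
eef_pos: [0.5567, -0.0738, 0.3497]
ee_rot: [-3.139, 0.123, -1.705]
force: [0.4, -0.1, -2.8]
width: 0.0237
```

```bash
python3 - <<'E'
from h import *
a=grab('scene');save(a,'lifted.png',(215,110,335,230),5)
s=arm.get_state();print(s['t'],s['eef_pos'],s['ee_rot'],s['force'],s['moment'],s['width'])
E
```

```text
32.0667 [ 0.55749691 -0.07391988  0.35262387] [-3.13511015  0.12381196 -1.70348063] [ 2.84286727 -0.13407737 -0.33668615] [-0.50330887 -0.52410182  0.00085833] 0.023464524481048753
```

View pics/lifted.png

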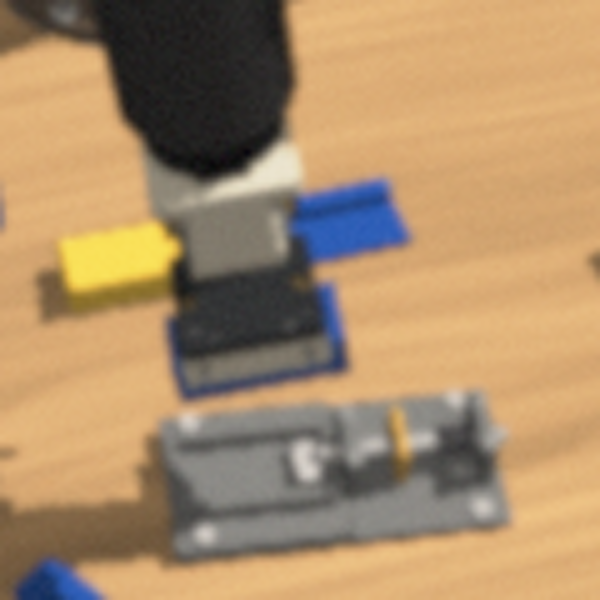

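The picture shows the block out of the seat, held by its fin at crop (255,340). The seat is empty with its plunger up. I level the tool and carry the block to the tray.

Call:
move_arm(
  deltas=[
    [0,0,3,-1.4,0.19,0],
    [0,0,3,-1.4,0.19,0],
    [0,0,3,-1.4,0.19,0],
    [0,0,3,-1.4,0.19,0],
    [0,0,3,-1.4,0.19,0],
  ],
)

```text
t: 32.48
eef_pos: [0.5563, -0.0738, 0.3622]
ee_rot: [3.142, -0.001, -1.705]
force: [0.1, -0.2, -5.2]
width: 0.0237
```

Call:
move_arm(
  deltas=[
    [-3.7,20,0,0,0,-4.95],
    [-3.7,28,0,0,0,-4.95],
    [-3.7,28,0,0,0,-4.95],
    [-3.7,28,0,0,0,-4.95],
    [-3.7,28,0,0,0,-4.95],
  ],
)

```text
t: 32.9
eef_pos: [0.5375, 0.0593, 0.3621]
ee_rot: [3.141, 0.0, -2.142]
force: [0.8, 0.3, -3.5]
width: 0.024
```

Call:
move_arm(
  deltas=[
    [-3.7,28,0,0,0,-4.95],
    [-3.7,28,0,0,0,-4.95],
    [-3.7,28,0,0,0,-4.95],
    [-3.7,28,0,0,0,-4.95],
    [-3.7,28,0,0,0,-4.95],
  ],
)

```text
t: 33.32
eef_pos: [0.519, 0.1995, 0.3622]
ee_rot: [3.141, 0.0, -2.573]
force: [1.2, 0.5, -4.1]
width: 0.0238
```

Call:
move_arm(
  deltas=[
    [-3.7,28,0,0,0,-4.95],
    [-3.7,28,0,0,0,-4.95],
    [-3.7,28,0,0,0,-4.95],
    [-3.7,28,0,0,0,-4.95],
    [-3.7,20,0,0,0,-4.95],
  ],
)

```text
t: 33.73
eef_pos: [0.5006, 0.3324, 0.362]
ee_rot: [3.141, 0.0, -3.004]
force: [0.8, -0.7, -3.2]
width: 0.0238
```

Call:
move_arm(
  deltas=[
    [0,0,0,0,0,0],
    [0,0,0,0,0,0],
    [0,0,0,0,0,0],
    [0,0,0,0,0,0],
    [0,0,0,0,0,0],
  ],
)

```text
t: 34.15
eef_pos: [0.5012, 0.3294, 0.3622]
ee_rot: [3.142, 0.0, -3.001]
force: [1.1, 0.0, -4.5]
width: 0.0237
```

Call:
move_arm(
  deltas=[
    [0.4,2,-12,0,0,0],
    [0.4,2,-25,0,0,0],
    [0,0.8,-28,0,0,0],
    [0,0,-23,0,0,0],
    [0,0,-12,0,0,0],
  ],
)

```text
t: 34.57
eef_pos: [0.5011, 0.3337, 0.2582]
ee_rot: [-3.139, -0.004, -3.002]
force: [-0.1, -0.5, -3.4]
width: 0.0242
```

Call:
move_arm(
  deltas=[
    [0,0,-2,0,0,0],
    [0,0,0,0,0,0],
    [0,0,0,0,0,0],
    [0,0,0,0,0,0],
    [0,0,0,0,0,0],
  ],
)

```text
t: 34.98
eef_pos: [0.5022, 0.3353, 0.2613]
ee_rot: [3.14, 0.002, -3.001]
force: [0.0, -0.2, -3.7]
width: 0.024
```

```bash
python3 - <<'E'
from h import *
a=grab('scene');b=grab('top')
c=np.hstack([cv2.resize(a[110:210,320:420],(390,390),interpolation=2),cv2.resize(b[165:265,80:180],(390,390),interpolation=2)]);save(c,'tray.png')
s=arm.get_state();print(s['t'],s['eef_pos'],s['ee_rot'],s['force'])
E
```

```text
35.0833 [0.50203948 0.33517319 0.26105208] [ 3.14038114e+00  1.29898089e-03 -3.00080898e+00] [-0.12877659 -0.37850138 -4.02819065]
```

View pics/tray.png

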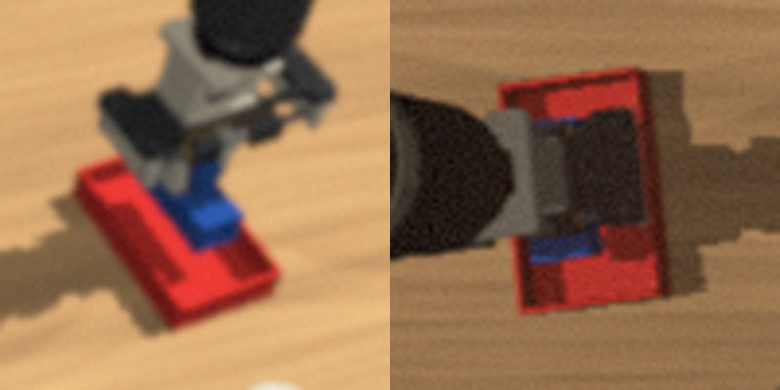

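The block is level and within the tray outline in both views: at (205,215) on the left panel and (565,190) on the right, where its height shifts it outwards. I lower it and feel for the floor.

Call:
move_arm(
  deltas=[
    [0,0,-8,0,0,0],
    [0,0,-9,0,0,0],
    [0,0,-8,0,0,0],
    [0,0,-5,0,0,0],
    [0,0,-2,0,0,0],
  ],
)

```text
t: 35.5
eef_pos: [0.5015, 0.3346, 0.2263]
ee_rot: [-3.14, -0.002, -3.001]
force: [0.2, -0.1, -4.0]
width: 0.0237
```

Call:
move_arm(
  deltas=[
    [0,0,-1.5,0,0,0],
    [0,0,-1.5,0,0,0],
    [0,0,-1,0,0,0],
    [0,0,-1,0,0,0],
    [0,0,0,0,0,0],
  ],
)

```text
t: 35.92
eef_pos: [0.5019, 0.335, 0.2231]
ee_rot: [3.141, 0.0, -3.001]
force: [-0.6, 0.7, -4.4]
width: 0.024
```

Call:
move_arm(
  deltas=[
    [0,0,-0.6,0,0,0],
    [0,0,-0.6,0,0,0],
    [0,0,-0.6,0,0,0],
    [0,0,0,0,0,0],
    [0,0,0,0,0,0],
  ],
)

```text
t: 36.33
eef_pos: [0.5019, 0.335, 0.2213]
ee_rot: [3.142, 0.0, -3.001]
force: [1.1, -0.3, -3.8]
width: 0.0234
```

Call:
move_arm(
  deltas=[
    [0,0,-0.6,0,0,0],
    [0,0,-0.6,0,0,0],
    [0,0,0,0,0,0],
    [0,0,0,0,0,0],
    [0,0,0,0,0,0],
  ],
)

```text
t: 36.75
eef_pos: [0.5019, 0.335, 0.2201]
ee_rot: [3.142, -0.0, -3.001]
force: [-0.4, -0.0, -3.9]
width: 0.0237
```

Call:
move_arm(
  deltas=[
    [0,0,-0.5,0,0,0],
    [0,0,-0.3,0,0,0],
    [0,0,0,0,0,0],
    [0,0,0,0,0,0],
    [0,0,0,0,0,0],
  ],
)

```text
t: 37.17
eef_pos: [0.502, 0.3351, 0.2197]
ee_rot: [3.141, 0.0, -3.001]
force: [-0.2, -1.7, 3.9]
width: 0.0239
```

Call:
move_arm(
  deltas=[
    [0,0,0,0,0,0],
    [0,0,0,0,0,0],
    [0,0,0,0,0,0],
    [0,0,0,0,0,0],
    [0,0,0,0,0,0],
  ],
  squeeze=4,
)

```text
t: 37.58
eef_pos: [0.5021, 0.3352, 0.2194]
ee_rot: [3.141, 0.001, -3.001]
force: [2.3, -0.1, -0.7]
width: 0.0243
```

Call:
move_arm(
  deltas=[
    [0,0,0,0,0,0],
    [0,0,0,0,0,0],
    [0,0,0,0,0,0],
    [0,0,0,0,0,0],
    [0,0,0,0,0,0],
  ],
  claw=80,
)

```text
t: 38.0
eef_pos: [0.5018, 0.335, 0.2192]
ee_rot: [-3.141, -0.0, -3.001]
force: [-0.3, -0.2, -0.4]
width: 0.0518
```

Call:
move_arm(
  deltas=[
    [0,0,0,0,0,0],
    [0,0,2,0,0,0],
    [0,0,5,0,0,0],
    [0,0,12,0,0,0],
    [0,0,20,0,0,0],
  ],
)

```text
t: 38.42
eef_pos: [0.5014, 0.3345, 0.2573]
ee_rot: [-3.139, -0.003, -3.001]
force: [-0.2, -0.1, 0.8]
width: 0.06
```

Call:
move_arm(
  deltas=[
    [0,0,30,0,0,0],
    [0,0,35,0,0,0],
    [0,0,35,0,0,0],
    [-15,30,15,0,0,0],
    [-15,35,0,0,0,0],
  ],
)

```text
t: 38.83
eef_pos: [0.4728, 0.3996, 0.3796]
ee_rot: [3.136, 0.007, -3.004]
force: [0.8, 1.9, 0.0]
width: 0.06
```

Call:
move_arm(
  deltas=[
    [-15,35,0,0,0,0],
    [-20,35,0,0,0,0],
    [-20,35,0,0,0,0],
    [-15,30,0,0,0,0],
    [-10,15,0,0,0,0],
  ],
)

```text
t: 39.25
eef_pos: [0.39, 0.553, 0.3735]
ee_rot: [3.141, 0.0, -2.999]
force: [0.2, -0.3, 1.1]
width: 0.0603
```

```bash
python3 - <<'E'
from fit import *
a=grab('scene');b=grab('top');save(b,'end_top.png',(60,90,400,310),2.2);save(a,'end_scene.png',(120,110,430,300),2.5)
m={'scene':mask(['jaw'],'scene',(362,166),20),'top':mask(['jaw'],'top',(130,213),20)}
bs=[x+[0,0,.005] for x in M['jaw']]
for n in m: 
  if m[n].sum(): print(n,m[n].sum(),fit(bs,{n:m[n]},(.498,.333,np.radians(-82))))
s=arm.get_state();print(s['t'],s['eef_pos'],s['force'],s['width'])
E
```

```text
scene 504.0 ([np.float64(497.1), np.float64(337.1), np.float64(-82.2)], np.float64(0.063))
top 684.0 ([np.float64(497.5), np.float64(334.5), np.float64(-82.8)], np.float64(0.053))
39.45 [0.39160304 0.5499913  0.3732459 ] [ 0.12365398 -0.63908276 -0.03940681] 0.06045131623662194
```

View pics/end_scene.png

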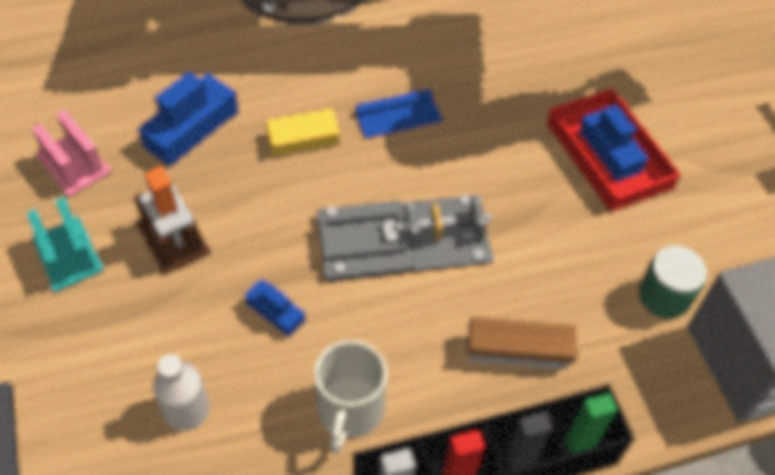

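The end picture shows the jaw block lying flat and upright in the red tray at (615,140), and the fork upright in the wooden rack at (170,215). The clamp is empty, and the other things look unmoved. Both silhouette fits agree with a flat block, so I hand in the job.

```bash
python3 -c "
from station import arm
print(arm.job_done())"
```

```text
the job is handed in; nothing more can be done
None
```

The jaw block is out of the clamp and lying flat, right way up, in the red tray, and the fork is hanging upright in the wooden rack. I handed the job in at about 39.5 s of the 69 s allowed; no verdict was reported.

- **Fork and collar:** I found the collar by touch and pushed it about 14 mm. The push readings stayed at about 8 N or less, well under the 35 N limit, and I stopped short of the hard stop when the eye end rose in the images. I then lifted the fork out and lowered it back into the rack until the flange touched, at the same height I took it from.
- **Jaw block:** I gripped it by the fin, lifted it out, levelled it and lowered it until it touched the tray floor (a force change of about 8 N). Then I let it go.
- **Final checks:** The two camera fits put the block flat in the tray within about 3 mm of each other. The last scene picture shows the fork hung, the clamp empty and the other things apparently where they were. The robot is clear of everything.
- **Not checked:** I could not view the closing top-camera picture because I had reached the 12-picture limit. After the fork was hung, the top view of it was hidden by the arm, so its final state was checked only in the scene view.

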